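# Check a coil former's bore with a go / no-go plug gauge

### The arm

A 7-joint arm with a two-finger parallel gripper is mounted at the origin on the work surface. World frame = base frame: x ahead of the robot, y to its left, z up, the work surface at z = 0. Lengths are in m, angles in rad, forces in N, time in s.
With the tool pointing down it reaches from about 0.4 to 0.85 m from the base axis. Payload 10.4 kg.
Tool frame: the origin (TCP) lies on the centre line of the jaws, within the pads' length; the fingertips stand 11 mm ahead of it and the grasp point (between the pads) lies 8 mm behind it (tip_reach is the distance from the TCP to the fingertips, in m); z points along the fingers, y is the line along which they close (so a half turn about z gives the same grasp; the last joint's range is limited). The gripper opens to 85 mm and grips with 20 to 120 N. Pads are 22 mm wide; open, the fingers measure 114 mm over their backs; the gripper's body (76 mm by 85 mm) begins 54 mm behind the grasp point. The pads swing forward as they close: fully open they stand 13 mm farther back than shut.
Start: joints at [1.177, 0.332, -0.065, 1.46, 0.022, 1.35, -0.088], TCP at [0.226, -0.583, 0.242] pointing down, gripper open.
Joint ranges: [-2.6, 2.6], [-0.5, 2.12], [-1.47, 1.34], [0.16, 2.42], [-1.27, 4.41], [0.06, 2.06], [-2.6, 2.6]. Speed limits (rad/s): [2.22, 2.22, 2.79, 2.79, 3.14, 3.14, 3.14].

### API

Orientations are given as a unit quaternion [x, y, z, w].
In Python, from workcell import get_obs, camera, hand_in, tip_reach gives the robot as it stands. The module is installed in compiled form; this text tells all that it offers.
- The arm moves only by the tool move_arm, never from a script. Its argument "plan" is a list of rows, each an object with "delta_pos": the shift along the tool's x, y, z in fractions of the full range, 1 being 1 m, a list of three; "turn": the turn, a rotation vector about the tool's x, y, z in normalised numbers (1 is pi rad), a list of three; "fingers": the closure, from 0 (fully open) to 1 (shut). A call has 1 to 12 rows; each row is the pose to reach, as a shift and turn from the pose commanded when the call began, along the tool's axes at that moment; what a row does not reach only later rows make up. A row lasts 1/8 s, in which the tool goes at most 62.5 mm and 10.7 degrees, less where a joint would pass 70% of its speed; a pose out of reach is approached as far as the arm can. A shift or turn number past 1, either way, is cut back to 1. A call with a gripper value outside its range is refused whole. The fingers move at their own pace and stop on an object; "force" is the grip in N (left out, the last holds). Time passes only in rows, so rows that repeat a pose let the fingers close. It gives the time, the measured TCP pose, the force, the opening and the grip force at its end, in the units of the state.
- get_obs(): the state, without advancing time (a new reading comes with each control period).
- camera(name): name is "scene" or "side" or "wrist"; returns a dict with "color" (420x560x3 uint8, red, green, blue), "range_z" (420x560 float32, m along the optical axis (not along the pixel's ray), 0 where there is no reading), "fx", "fy", "cx", "cy" (pixels), "R" (3x3) and "t" (3): a world point X has camera coordinates R X + t; the wrist camera has in their place "tool_from_camera" (4x4, takes a point from camera to tool coordinates, whose origin is the TCP and whose axes are the flange's). Camera axes: x right, y down, z forward; pixel columns grow to the right and rows downward; lengths in m; the calibration is good to about 2 mm. The wrist camera is an equidistant fisheye: a pixel r from the principal point sees the ray r / f radians off the axis. A picture is of the moment at which its call begins: read the wrist's pose just before it.
- hand_in(): hands the job in; it is judged then, once.
The state is a dict: "clock": time; "joint_pos": joint angles; "joint_velocities": joint speeds; "tau": joint torques, N m; "position": TCP position; "ee_rot": TCP orientation; "ft_force": force on the tool from outside, world axes, zero at the start; "torque": the same for the moment, N m; "grip_width": opening from 0.0 (shut) to 1.0 (fully open); "grasp_force": force on a finger pad.
Only numpy, scipy, OpenCV 4.12 (cv2) and the standard library are available. Lean on these libraries where they do the work, as an engineer would, in place of code of your own. Each camera call takes 0.05 s, during which the arm holds its last target. There are 200 camera calls.

### The job

Check the bore of the coil former clamped in the nest: take the double-ended plug gauge from its wooden cradle, slide the long go end (green collar) in until the collar is home against the flange, and draw it out. Then turn the gauge round and push the short no-go end (red collar) squarely against the same bore mouth with about 10 N for a second, to confirm that it is refused. Lay the gauge back in its cradle and let go; never push on the former or nest harder than 25 N, and leave the other things on the bench alone.

Things in the scene. Friction and masses are not known exactly. Their poses are not given: they have to be found in the camera images.
- gauge: Double-ended plug gauge, 250 g. Origin on its axis, mid-handle; local x along the axis to the go end. Aluminium hexagonal handle 84 mm long, 22 mm across flats; in the cradle two flats stand upright facing local +y and -y: grip these. At each handle end a collar 30 mm across, 4 mm thick: green at +x, red at -x, with a steel plug beyond each. Once lifted it may hang 1 mm low.
- go_tip (a point): Centre of the go plug's end face, 76 mm from the gauge's origin along local +x. The go plug is 20 mm in diameter and stands 30 mm out of the green collar, its last 3 mm tapering to 17 mm diameter at the nose.
- nogo_tip (a point): Centre of the no-go plug's end face, 61 mm from the gauge's origin along local -x. The no-go plug is 24 mm in diameter and stands 15 mm out of the red collar.
- nest: Grey steel checking nest fixed to the bench, base 130 x 120 mm, holding a coil former (black 54 x 54 mm flanges, yellow winding) tightly clamped, that does not give. Origin centre of its underside; local x is the direction in which a plug enters the bore, y level across it, z up. The former's front flange stands at x = -55 mm; highest point 104 mm; the base sticks out 10 mm before the flange.
- bore (a point): Nominal bore mouth on the former's front flange, at (-55, 0, 72) mm in the nest; axes as the nest's (x into the bore). Bore level, 21.5 mm diameter, 40 mm deep, hardly chamfered. The former is clamped with an unknown sideways offset: the true bore lies up to 8 mm either side of this point along local y (height and x are true), so find it by feel or by eye.
- cradle: Wooden cradle for the gauge, fixed, base 110 x 60 x 15 mm. Origin centre of its underside; local x lies along the resting gauge. Two V saddles, each 12 mm thick, at x = -29 and +29 mm, open upwards, tops at z = 54 mm, 46 mm free between them. The resting gauge has its origin 55 mm above the cradle's, axis level along local x, either way round.
- spare_coil_1: Bystander: a coil former, 40 x 54 x 54 mm, black and yellow; leave alone. Origin centre of underside.
- spare_coil_2: Bystander: another coil former, 40 x 54 x 54 mm; leave alone. Origin centre of underside.
- tape_roll: Bystander: roll of yellow tape, 64 mm diameter, 19 mm high; leave alone. Origin centre of underside.
- setting_ring: Bystander: brass setting ring, 48 mm diameter, 16 mm high; leave alone. Origin centre of underside.
- jar: Bystander: amber jar, 48 mm diameter, 60 mm high; leave alone. Origin centre of underside.
- screwdriver: Bystander: screwdriver with red handle, 160 mm long, lying; leave alone.
Mind the look-alikes: they are no part of the job. Several things have the shape of the cradle; the one meant has the colours described above.

How it is judged:
On the way, in this order (a step that is already met when the one before it is completed fails the run):
1. the go end is fully home in the bore: go_tip at least 28 mm past the mouth (collar within 2 mm of the flange), square to the bore (x of go_tip in the frame of bore above 0.028 m and y of go_tip in the frame of bore between -0.011 and 0.011 m and z of go_tip in the frame of bore between -0.005 and 0.005 m and angle between the x axis of gauge and the x axis of nest, either way round below 0.12 rad), for 0.2 s.
2. the no-go end is pushed squarely on the same mouth with 6 to 25 N for half a second and does not enter: nogo_tip within 4 mm of the flange face and 10.5 mm sideways of the nominal mouth (x of nogo_tip in the frame of bore between -0.004 and 0.004 m and y of nogo_tip in the frame of bore between -0.0105 and 0.0105 m and z of nogo_tip in the frame of bore between -0.005 and 0.005 m and angle between the x axis of gauge and the x axis of nest, either way round below 0.12 rad and contact force between gauge and nest above 6 N), for 0.5 s.
At the end, for the whole second after the job is handed in: The gauge rests in both saddles of its cradle, either way round: its origin within 10 mm of the cradle's middle along the cradle, 5 mm across it and 5 mm in height of the resting height of 55 mm, its axis within 0.12 rad of the cradle's x, at rest (x of gauge in the frame of cradle between -0.01 and 0.01 m and y of gauge in the frame of cradle between -0.005 and 0.005 m and z of gauge in the frame of cradle between 0.05 and 0.06 m and angle between the x axis of gauge and the x axis of cradle, either way round below 0.12 rad and linear speed of gauge below 0.02 m/s); the robot touches nothing.
It fails at once if the gauge pushes on the former or nest with more than 25 N (contact force between gauge and nest above 25 N).
It fails at once if the robot itself pushes on the nest or former with more than 25 N (contact force between the arm and nest above 25 N).
It fails at once if the fingers push on the nest or former with more than 25 N (contact force between the fingers and nest above 25 N).
It fails at once if a bystander is moved by more than 15 mm (distance of any of spare_coil_1, spare_coil_2, tape_roll, setting_ring, jar, screwdriver from where it was at the start of the episode above 0.015 m).
It also fails if it takes over 72 s, if anything falls off the work surface, if the arm or the gripper's body presses on something with over 40 N, if the wrist force passes 120 N, or if a joint passes its speed limit or range.

## Working session

There is one attempt and no reset: what is moved stays moved. The work goes in short steps, Python scripts to look and compute and a tool call to move; the robot and the scene stay as the last step left them, time stands still between calls to the robot, and variables do not carry over. Pictures are saved under pics/ and viewed, at most 10 in all, crops included, and the job is handed in when it is done.

Besides the shell and the picture viewer there is one more tool, called after ">>>" in YAML: its name, and indented under it one key for each argument. move_arm: Moves the arm, as the interface text tells. Its arguments: {"type":"object","properties":{"plan":{"type":"array","items":{"type":"object","properties":{"delta_pos":{"type":"array","items":{"type":"number"}},"turn":{"type":"array","items":{"type":"number"}},"fingers":{"type":"number"}}}},"force":{"type":"number"}},"required":["plan"]}

```bash
mkdir -p pics; python3 - <<'E'
from workcell import get_obs,camera,tip_reach
import cv2,numpy as np
o=get_obs();print(o,tip_reach)
ims=[]
for n in("scene","side"):
    c=camera(n);np.savez(n+".npz",**c);cv2.imwrite(f"pics/{n}.png",c["color"][:,:,::-1]);print(n,c["fx"],c["cx"],c["cy"],c["R"],c["t"])
E
```

```text
{'clock': 0.0, 'joint_pos': array([ 1.17735624,  0.33287791, -0.06472754,  1.46094179,  0.02157511,
        1.34988617, -0.08849612]), 'joint_velocities': array([-4.01550247e-06, -2.68027675e-04, -8.31558026e-04, -1.10308738e-03,
        3.13483765e-04,  2.26575025e-03,  9.12161381e-04]), 'tau': array([-5.03022020e-04, -6.25452304e+01,  4.87470848e-02, -3.91602874e+01,
        1.62771478e-02,  1.00472782e-02,  5.38464633e-05]), 'position': array([ 0.22638828, -0.5821742 ,  0.24151198]), 'ee_rot': array([ 9.82854462e-01,  1.84381676e-01, -1.46528845e-04, -6.94168438e-04]), 'ft_force': array([ 0.44613945,  0.38508303, -0.52514093]), 'torque': array([ 0.01894296, -0.04670587, -0.03732388]), 'grasp_force': 0.0, 'grip_width': 0.9976775252409683} 0.011
scene 459.36914178204484 273.8853125437145 213.6384725904559 [[ 0.85267102  0.52226513 -0.01382965]
 [ 0.44629208 -0.74188578 -0.50042868]
 [-0.27161647  0.42052898 -0.8656673 ]] [-0.47485292 -0.22652315  1.53813776]
side 509.6563871439658 283.3030060292501 205.61236082629955 [[-0.99115195 -0.13136928  0.01897158]
 [-0.10445698  0.6838178  -0.72213707]
 [ 0.08189352 -0.71772928 -0.69148979]] [0.53727532 0.11531199 1.15049932]
```

View pics/scene.png

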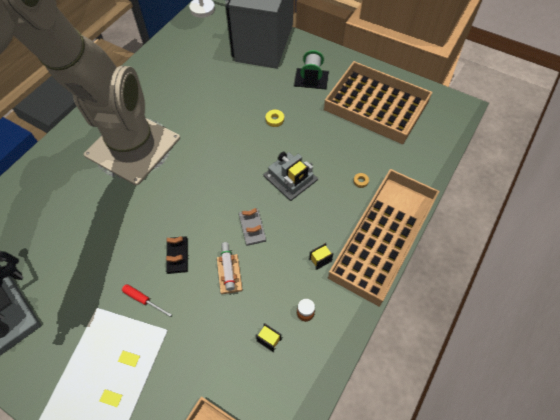

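View pics/side.png

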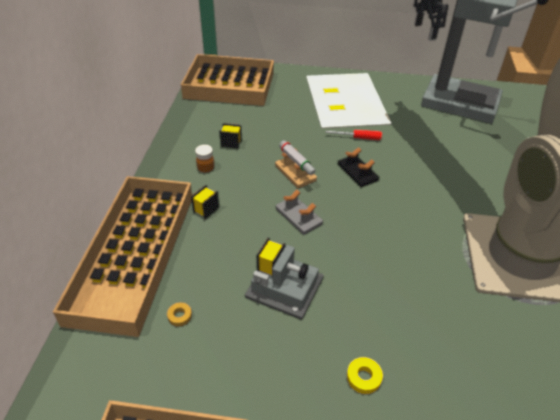

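```bash
cat > h.py <<'E'
import numpy as np,cv2
def load(n): return dict(np.load(n+".npz"))
def cloud(c):
    z=c["range_z"];v,u=np.indices(z.shape)
    P=np.stack([(u-c["cx"])/c["fx"]*z,(v-c["cy"])/c["fy"]*z,z],-1)
    W=(P-c["t"])@c["R"]; W[z==0]=np.nan; return W
E
python3 - <<'E'
from h import *
a=load("scene");b=load("side")
f=lambda c,x,y,w=90,h=75:cv2.resize(c["color"][y:y+h,x:x+w,::-1],(400,300) if 1 else 0,interpolation=cv2.INTER_CUBIC)
cv2.imwrite("pics/crop.png",np.vstack([np.hstack([f(a,185,220),f(a,245,135)]),np.hstack([f(b,250,130),f(b,240,232)])]))
for n,c,pts in(("scene",a,[(229,268),(252,226),(177,254),(298,172),(275,117),(361,180),(320,256),(268,336),(306,309),(135,295),(225,247),(230,285)]),("side",b,[(296,155),(299,212),(270,257),(358,168),(205,155),(231,135)])):
    W=cloud(c)
    for p in pts: print(n,p,W[p[1],p[0]].round(3))
E
```

```text
scene (229, 268) [ 0.547 -0.215  0.059]
scene (252, 226) [ 0.514 -0.054  0.013]
scene (177, 254) [ 0.379 -0.243  0.012]
scene (298, 172) [0.563 0.129 0.102]
scene (275, 117) [ 0.344  0.355 -0.002]
scene (361, 180) [0.716 0.268 0.001]
scene (320, 256) [ 0.739 -0.05   0.045]
scene (268, 336) [ 0.734 -0.316  0.054]
scene (306, 309) [ 0.782 -0.207  0.06 ]
scene (135, 295) [ 0.361 -0.403  0.024]
scene (225, 247) [ 0.503 -0.17   0.062]
scene (230, 285) [ 0.579 -0.257  0.067]
side (296, 155) [ 0.538 -0.206  0.065]
side (299, 212) [ 0.509 -0.02   0.046]
side (270, 257) [0.549 0.164 0.094]
side (358, 168) [ 0.376 -0.24   0.015]
side (205, 155) [ 0.77  -0.183  0.055]
side (231, 135) [ 0.725 -0.292  0.045]
```

View pics/crop.png

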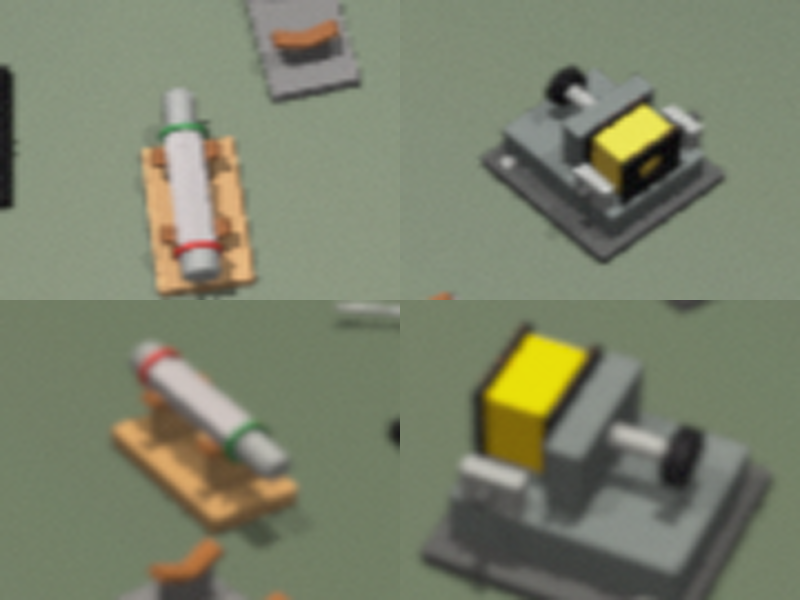

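```bash
python3 - <<'E'
from h import *
for n in("scene","side"):
    c=load(n);W=cloud(c);hsv=cv2.cvtColor(c["color"],cv2.COLOR_RGB2HSV).astype(int);H,S,V=np.moveaxis(hsv,-1,0)
    near=lambda x,y,r:np.hypot(W[...,0]-x,W[...,1]-y)<r
    g=near(.54,-.21,.11)
    up=g&(W[...,2]>.045)
    def ray(m):
        v,u=np.nonzero(m);u,v=u.mean(),v.mean();d=np.array([(u-c["cx"])/c["fx"],(v-c["cy"])/c["fy"],1])@c["R"];o=-c["t"]@c["R"];return (u,v),o,d
    for nm,m in(("green",up&(H>50)&(H<85)&(S>90)),("red",up&((H<6)|(H>174))&(S>110)),("handle",up&(S<50))):
        print(n,nm,m.sum(),W[m].mean(0).round(4))
        (u,v),o,d=ray(m); s=(.062-o[2])/d[2];print("  px",round(u,1),round(v,1),"onplane .062",(o+s*d)[:2].round(4))
        if nm=="handle":
            q=W[m][:,:2]-W[m][:,:2].mean(0);w=np.linalg.svd(q,full_matrices=False)[2][0];print("  axis",w,np.ptp(q@w))
    cr=g&(W[...,2]<.03)&(W[...,2]>.006)&(S>100)&(H<22)
    r=cv2.minAreaRect(W[cr][:,:2].astype(np.float32));print(" cradle",cr.sum(),r)
    m=near(.56,.13,.12)&(W[...,2]>.004)&(W[...,2]<.13)
    r=cv2.minAreaRect(W[m][:,:2].astype(np.float32));print(" nest all",r,m.sum())
    print("  zhist",np.histogram(W[m][:,2],bins=np.arange(0,.13,.005))[0])
    y=near(.56,.13,.12)&(H>24)&(H<34)&(S>150)&(W[...,2]>.085)
    r=cv2.minAreaRect(W[y][:,:2].astype(np.float32));print(" yellow top",r,y.sum(),np.median(W[y],0))
    print(" floor z",np.nanmedian(W[near(.45,.1,.05)][:,2]))
E
```

```text
scene green 8 [ 0.5145 -0.1803  0.0658]
  px 226.2 251.4 onplane .062 [ 0.5132 -0.1791]
scene red 17 [ 0.5706 -0.2482  0.065 ]
  px 229.2 281.2 onplane .062 [ 0.5697 -0.2474]
scene handle 346 [ 0.5389 -0.2131  0.0626]
  px 227.0 265.7 onplane .062 [ 0.5391 -0.2134]
  axis [ 0.65496716 -0.75565734] 0.13894854803664444
 cradle 334 ((0.540708601474762, -0.2153172641992569), (0.05811421200633049, 0.10723269730806351), 40.657386779785156)
 nest all ((0.5548264980316162, 0.12398633360862732), (0.21556372940540314, 0.22539997100830078), 72.97048950195312) 1586
  zhist [ 39 170 169  49  43  42  34  57 188  92  22  41  59  70  61  44  43  52
 185 107  17   2   0   0   0]
 yellow top ((0.5510498881340027, 0.14369170367717743), (0.049727778881788254, 0.03641224279999733), 73.29096984863281) 139 [0.5481164  0.14420432 0.09368923]
 floor z 0.00013188168083530914
side green 2 [ 0.5212 -0.1722  0.057 ]
  px 301.0 166.5 onplane .062 [ 0.5208 -0.1661]
side red 14 [ 0.5733 -0.2429  0.0652]
  px 284.1 145.0 onplane .062 [ 0.5738 -0.2472]
side handle 338 [ 0.5333 -0.2003  0.0616]
  px 297.7 157.8 onplane .062 [ 0.5329 -0.1993]
  axis [-0.66579156  0.74613778] 0.13895000957084513
 cradle 488 ((0.5440213680267334, -0.20629280805587769), (0.057230543345212936, 0.1169201135635376), 48.364166259765625)
 nest all ((0.5475856065750122, 0.1386043280363083), (0.22210824489593506, 0.21137744188308716), 34.99335861206055) 3621
  zhist [ 42 156 471 104  93  93  91  98 543 403  69  78  82 116 120 119 117 118
 347 325  36   0   0   0   0]
 yellow top ((0.5492164492607117, 0.14719752967357635), (0.05133647471666336, 0.03469793125987053), 72.24515533447266) 318 [0.55166116 0.14954329 0.09505017]
 floor z 0.00024129606408063747
```

```bash
cat >> h.py <<'E'
from scipy.spatial.transform import Rotation as Ro
def tool(yaw,tilt=0):
    # tool x at yaw (deg), z down; then tilt (deg) about own y
    return Ro.from_euler('z',yaw,degrees=True)*Ro.from_euler('x',180,degrees=True)*Ro.from_euler('y',tilt,degrees=True)
def delta(o,pos,yaw,tilt=0):
    R0=Ro.from_quat(o["ee_rot"])
    return (R0.inv().apply(np.array(pos)-o["position"])).round(4),(R0.inv()*tool(yaw,tilt)).as_rotvec().round(3)
E
python3 - <<'E'
from h import *
from workcell import *
o=get_obs();print(delta(o,[.5415,-.2115,.2],131.2))
c=camera("wrist");print(c["tool_from_camera"],c["fx"],c["cx"],c["cy"])
E
```

```text
(array([ 0.4281, -0.2313,  0.0419]), array([-1.000e-03, -1.000e-03, -1.919e+00]))
[[ 6.31051065e-04 -9.52548922e-01 -3.04384878e-01  7.78511158e-02]
 [ 9.99999572e-01  3.95257865e-04  8.36271314e-04 -1.15911854e-04]
 [-6.76278821e-04 -3.04385275e-01  9.52548764e-01 -1.31519424e-01]
 [ 0.00000000e+00  0.00000000e+00  0.00000000e+00  1.00000000e+00]] 325.19226210127806 279.3884578828588 212.12924118499592
```

```bash
python3 - <<'E'
from h import *
from workcell import *
o=get_obs()
for t in(27,-27):print(tool(-17,t).as_matrix()[:,2],delta(o,[.617,.125,.162],-17,t))
E
```

```text
[ 0.43415327 -0.13273398 -0.89100652] (array([ 0.6204, -0.5176,  0.0803]), array([-0.158,  0.454,  0.655]))
[-0.43415327  0.13273398 -0.89100652] (array([ 0.6204, -0.5176,  0.0803]), array([ 0.156, -0.453,  0.655]))
```

The manual's scale: turns go in shares of pi rad. Converting my numbers, 0.655 rad is 0.2085.

>>> move_arm:
  plan:
    - {"delta_pos": [0.62, -0.518, 0.02], "turn": [0.0497, -0.1442, 0.2085], "fingers": 0}
    - {"delta_pos": [0.62, -0.518, 0.02], "turn": [0.0497, -0.1442, 0.2085], "fingers": 0}
    - {"delta_pos": [0.62, -0.518, 0.02], "turn": [0.0497, -0.1442, 0.2085], "fingers": 0}
    - {"delta_pos": [0.62, -0.518, 0.02], "turn": [0.0497, -0.1442, 0.2085], "fingers": 0}
    - {"delta_pos": [0.62, -0.518, 0.02], "turn": [0.0497, -0.1442, 0.2085], "fingers": 0}
    - {"delta_pos": [0.62, -0.518, 0.02], "turn": [0.0497, -0.1442, 0.2085], "fingers": 0}
    - {"delta_pos": [0.62, -0.518, 0.02], "turn": [0.0497, -0.1442, 0.2085], "fingers": 0}
    - {"delta_pos": [0.62, -0.518, 0.02], "turn": [0.0497, -0.1442, 0.2085], "fingers": 0}
    - {"delta_pos": [0.62, -0.518, 0.02], "turn": [0.0497, -0.1442, 0.2085], "fingers": 0}
    - {"delta_pos": [0.62, -0.518, 0.02], "turn": [0.0497, -0.1442, 0.2085], "fingers": 0}
    - {"delta_pos": [0.62, -0.518, 0.02], "turn": [0.0497, -0.1442, 0.2085], "fingers": 0}
    - {"delta_pos": [0.62, -0.518, 0.02], "turn": [0.0497, -0.1442, 0.2085], "fingers": 0}

```text
clock: 1.65
position: [0.5831, 0.0641, 0.2238]
ee_rot: [0.962, -0.144, -0.231, -0.034]
ft_force: [1.4, -0.6, 0.5]
grip_width: 1.001
grasp_force: 0.0
```

```bash
python3 - <<'E'
from h import *
from workcell import *
o=get_obs()
print(delta(o,[.617,.125,.175],-17,-27))
E
```

```text
(array([ 0.0351, -0.0682,  0.0368]), array([ 0.001, -0.001, -0.001]))
```

>>> move_arm:
  plan:
    - {"delta_pos": [0.035, -0.068, 0.037], "turn": [0, 0, 0], "fingers": 0}
    - {"delta_pos": [0.035, -0.068, 0.037], "turn": [0, 0, 0], "fingers": 0}
    - {"delta_pos": [0.035, -0.068, 0.037], "turn": [0, 0, 0], "fingers": 0}
    - {"delta_pos": [0.035, -0.068, 0.037], "turn": [0, 0, 0], "fingers": 0}

```text
clock: 2.15
position: [0.6164, 0.1213, 0.1762]
ee_rot: [0.962, -0.145, -0.23, -0.034]
ft_force: [0.3, -0.0, -0.0]
grip_width: 1.0
grasp_force: 0.0
```

```bash
python3 - <<'E'
from h import *
from workcell import *
o=get_obs();c=camera("wrist");np.savez("w1.npz",p=o["position"],q=o["ee_rot"],**c)
print(o["position"],o["clock"],o["joint_pos"])
cv2.imwrite("pics/w1.png",c["color"][:,:,::-1])
E
```

```text
[0.61638992 0.12126126 0.17622034] 2.15 [ 0.03443283  0.72704055 -0.34252437  1.11760811 -0.02037556  1.72904147
 -2.14107094]
```

View pics/w1.png

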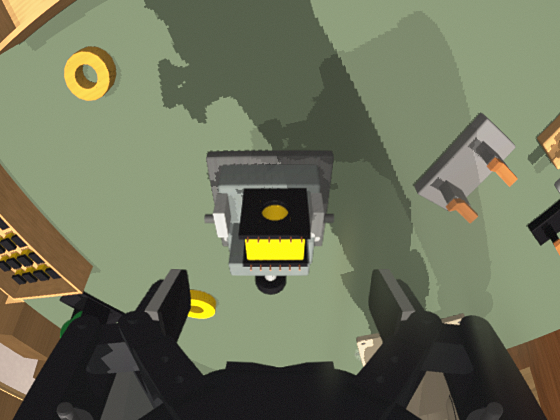

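```bash
cat >> h.py <<'E'
def wrays(c,u,v):
    du,dv=np.asarray(u,float)-c["cx"],np.asarray(v,float)-c["cy"];r=np.hypot(du,dv)+1e-9;th=r/c["fx"]
    return np.stack([np.sin(th)*du/r,np.sin(th)*dv/r,np.cos(th)],-1)
def wframe(c):
    T=c["tool_from_camera"];R=Ro.from_quat(c["q"]).as_matrix()
    return R@T[:3,:3],R@T[:3,3]+c["p"]
def wplane(c,u,v,z):
    A,t=wframe(c);d=wrays(c,u,v)@A.T;return t+d*((z-t[2])/d[...,2])[...,None]
def wcloud(c):
    z=c["range_z"];v,u=np.indices(z.shape);r=wrays(c,u,v);A,t=wframe(c)
    W=(r*(z/r[...,2])[...,None])@A.T+t;W[z==0]=np.nan;return W
E
python3 - <<'E'
from h import *
c=load("w1");W=wcloud(c);hsv=cv2.cvtColor(c["color"],cv2.COLOR_RGB2HSV).astype(int);H,S,V=np.moveaxis(hsv,-1,0)
ax=lambda q:np.degrees(np.arctan2(q[1],q[0]))
m=((H>18)&(H<35)&(S>140)&(V>90)).astype(np.uint8);m[:, :235]=0;m[:,320:]=0;m[:190]=0;m[231:]=0
cs,_=cv2.findContours(m,0,1);k=max(cs,key=cv2.contourArea);e=cv2.fitEllipse(k);print("bore",e,cv2.boundingRect(k))
kk=k[:,0].astype(float);B=wplane(c,e[0][0],e[0][1],.072);print("bore pt",B)
# nonwarped: project contour on z=.072-plane is not flange; later
F=W[195:236,243:307].reshape(-1,3)
dark=(V<60)[195:236,243:307].reshape(-1)
P=F[dark&(F[:,2]>.05)&(F[:,2]<.095)]
ctr=np.median(P,0)
for i in range(3):
    U=np.linalg.svd(P-P.mean(0),full_matrices=False)[2][2];d=(P-P.mean(0))@U;P=P[abs(d)<.003]
print("flange n",U,ax(U),P.mean(0),d.std(),len(P))
# flange top edge / base
m2=(W[...,2]>.005)&(W[...,2]<.02);m2[:140]=0;m2[260:]=0;m2[:,:195]=0;m2[:,345:]=0
Q=W[m2];print("base z hist",np.histogram(Q[:,2],bins=np.arange(.005,.021,.001))[0])
for p in[(210,158),(330,156),(270,158),(260,225),(290,250)]:print(p,W[p[1],p[0]].round(4))
E
```

```text
bore ((274.5837707519531, 212.10494995117188), (14.369683265686035, 24.60160255432129), 87.94004821777344) (262, 205, 26, 15)
bore pt [0.56525435 0.14070808 0.072     ]
flange n [-0.95712316  0.28966264  0.00328791] 163.16214618480856 [0.5677659  0.13999251 0.07522137] 0.0005541161373252582 1993
base z hist [  84   70   68   85   97  311 1046  613   47   27   78   62   73   55
   67]
(210, 158) [0.5935 0.196  0.0104]
(330, 156) [0.5625 0.0882 0.011 ]
(270, 158) [0.5777 0.1417 0.013 ]
(260, 225) [0.5711 0.1504 0.0888]
(290, 250) [0.5425 0.1348 0.0949]
```

```bash
python3 - <<'E'
from h import *
from workcell import *
o=get_obs()
print(delta(o,[.5415,-.2115,.2],131.2))
E
```

```text
(array([ 0.0131,  0.34  , -0.0325]), array([-0.602,  0.173, -2.528]))
```

Converted, -2.528 rad is -0.8047.

>>> move_arm:
  plan:
    - {"delta_pos": [0.013, 0.34, -0.032], "turn": [-0.1916, 0.0551, -0.8047], "fingers": 0}
    - {"delta_pos": [0.013, 0.34, -0.032], "turn": [-0.1916, 0.0551, -0.8047], "fingers": 0}
    - {"delta_pos": [0.013, 0.34, -0.032], "turn": [-0.1916, 0.0551, -0.8047], "fingers": 0}
    - {"delta_pos": [0.013, 0.34, -0.032], "turn": [-0.1916, 0.0551, -0.8047], "fingers": 0}
    - {"delta_pos": [0.013, 0.34, -0.032], "turn": [-0.1916, 0.0551, -0.8047], "fingers": 0}
    - {"delta_pos": [0.013, 0.34, -0.032], "turn": [-0.1916, 0.0551, -0.8047], "fingers": 0}
    - {"delta_pos": [0.013, 0.34, -0.032], "turn": [-0.1916, 0.0551, -0.8047], "fingers": 0}
    - {"delta_pos": [0.013, 0.34, -0.032], "turn": [-0.1916, 0.0551, -0.8047], "fingers": 0}
    - {"delta_pos": [0.013, 0.34, -0.032], "turn": [-0.1916, 0.0551, -0.8047], "fingers": 0}
    - {"delta_pos": [0.013, 0.34, -0.032], "turn": [-0.1916, 0.0551, -0.8047], "fingers": 0}
    - {"delta_pos": [0.013, 0.34, -0.032], "turn": [-0.1916, 0.0551, -0.8047], "fingers": 0}
    - {"delta_pos": [0.013, 0.34, -0.032], "turn": [-0.1916, 0.0551, -0.8047], "fingers": 0}

```text
clock: 3.7
position: [0.5409, -0.211, 0.1996]
ee_rot: [0.56, 0.827, -0.042, -0.006]
ft_force: [-0.0, -0.0, -0.2]
grip_width: 1.003
grasp_force: 0.0
```

```bash
python3 - <<'E'
from h import *
from workcell import *
o=get_obs()
print(o["position"],o["joint_pos"].round(2),delta(o,[.5415,-.2115,.2],131.2))
E
```

```text
[ 0.54087012 -0.21099155  0.19958369] [ 0.78  0.36 -0.66  1.59  0.29  1.33  0.45] (array([-0.0007,  0.0004, -0.0004]), array([-0.082,  0.024, -0.338]))
```

Converted, -0.338 rad is -0.1076.

>>> move_arm:
  plan:
    - {"delta_pos": [0, 0, 0], "turn": [-0.0261, 0.0076, -0.1076], "fingers": 0}
    - {"delta_pos": [0, 0, 0], "turn": [-0.0261, 0.0076, -0.1076], "fingers": 0}
    - {"delta_pos": [0, 0, 0], "turn": [-0.0261, 0.0076, -0.1076], "fingers": 0}

```text
clock: 4.08
position: [0.5405, -0.2119, 0.1992]
ee_rot: [0.417, 0.909, -0.001, -0.0]
ft_force: [0.4, -0.0, -1.2]
grip_width: 1.002
grasp_force: 0.0
```

```bash
python3 - <<'E'
from h import *
from workcell import *
o=get_obs();c=camera("wrist");np.savez("w2.npz",p=o["position"],q=o["ee_rot"],**c)
print(o["position"],o["ee_rot"],o["joint_pos"].round(2))
cv2.imwrite("pics/w2.png",c["color"][:,:,::-1])
E
```

```text
[ 0.54054125 -0.21188569  0.1991703 ] [ 4.17092786e-01  9.08863578e-01 -6.14504306e-04 -4.76966449e-04] [ 0.88  0.35 -0.72  1.61  0.24  1.28  0.83]
```

View pics/w2.png

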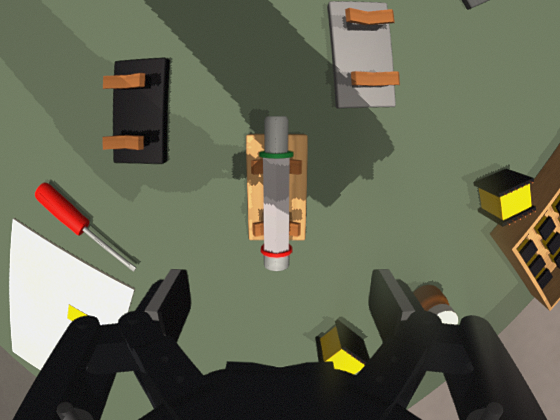

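```bash
cat > g.py <<'E'
from h import *
import sys
c=load(sys.argv[1]);z=float(sys.argv[2]);hsv=cv2.cvtColor(c["color"],cv2.COLOR_RGB2HSV).astype(int);H,S,V=np.moveaxis(hsv,-1,0)
roi=np.zeros(H.shape,bool);roi[60:330,235:320]=1
R=Ro.from_quat(c["q"])
out=[]
for n,m in(("green",(H>62)&(H<85)&(S>110)),("red",((H<5)|(H>175))&(S>150))):
    m=(m&roi).astype(np.uint8);k=max(cv2.findContours(m,0,1)[0],key=cv2.contourArea)[:,0]
    l,r=k[k[:,0].argmin()],k[k[:,0].argmax()]
    u0,v0,w,h=cv2.boundingRect(k)
    a,b=wplane(c,*l,z),wplane(c,*r,z);mid=(a+b)/2;out.append(mid)
    print(n,(u0,v0,w,h),"edges",l,r,"width",np.linalg.norm(a-b).round(4),"mid",mid.round(4),"tool",R.inv().apply(mid-c["p"]).round(4))
d=out[0]-out[1];print("axis yaw",np.degrees(np.arctan2(d[1],d[0])),"len",np.hypot(*d[:2]),"origin",(out[0]+out[1])/2)
E
python3 g.py w2 .055
```

```text
green (260, 152, 33, 6) edges [260 153] [292 155] width 0.0273 mid [ 0.5109 -0.1823  0.055 ] tool [ 0.0417 -0.003   0.1442]
red (261, 245, 31, 13) edges [261 247] [291 252] width 0.0283 mid [ 0.5684 -0.2494  0.055 ] tool [-0.0466 -0.0031  0.1442]
axis yaw 130.5865554775045 len 0.08839087910076963 origin [ 0.53962472 -0.21583602  0.055     ]
```

```bash
python3 - <<'E'
from h import *
from workcell import *
o=get_obs()
print(delta(o,[.5402,-.2146,.0475],130.8))
E
```

```text
(array([-0.0023, -0.0025,  0.1515]), array([-0.002, -0.001, -0.003]))
```

>>> move_arm:
  force: 60
  plan:
    - {"delta_pos": [-0.002, -0.0025, 0.05], "turn": [0, 0, 0], "fingers": 0.3}
    - {"delta_pos": [-0.002, -0.0025, 0.09], "turn": [0, 0, 0], "fingers": 0.3}
    - {"delta_pos": [-0.002, -0.0025, 0.125], "turn": [0, 0, 0], "fingers": 0.3}
    - {"delta_pos": [-0.002, -0.0025, 0.1515], "turn": [0, 0, 0], "fingers": 0.3}
    - {"delta_pos": [-0.002, -0.0025, 0.1515], "turn": [0, 0, 0], "fingers": 0.3}
    - {"delta_pos": [-0.002, -0.0025, 0.1515], "turn": [0, 0, 0], "fingers": 0.3}

```text
clock: 4.88
position: [0.5415, -0.2125, 0.048]
ee_rot: [0.415, 0.91, 0.0, -0.0]
ft_force: [0.4, -0.1, 0.3]
grip_width: 0.7
grasp_force: 0.0
```

>>> move_arm:
  force: 60
  plan:
    - {"delta_pos": [0, 0, 0], "turn": [0, 0, 0], "fingers": 0.6}
    - {"delta_pos": [0, 0, 0], "turn": [0, 0, 0], "fingers": 0.7}
    - {"delta_pos": [0, 0, 0], "turn": [0, 0, 0], "fingers": 1}
    - {"delta_pos": [0, 0, 0], "turn": [0, 0, 0], "fingers": 1}
    - {"delta_pos": [0, 0, 0], "turn": [0, 0, 0], "fingers": 1}
    - {"delta_pos": [0, 0, 0], "turn": [0, 0, 0], "fingers": 1}

```text
clock: 5.62
position: [0.539, -0.2151, 0.0477]
ee_rot: [0.416, 0.909, -0.002, -0.002]
ft_force: [-12.6, -5.2, 12.2]
grip_width: 0.247
grasp_force: 59.0
```

```bash
python3 - <<'E'
from h import *
from workcell import *
o=get_obs();c=camera("wrist");np.savez("w3.npz",p=o["position"],q=o["ee_rot"],**c)
print(o)
E
python3 g.py w3 .055
```

```text
{'clock': 5.625, 'joint_pos': array([ 0.8309077 ,  0.51289715, -0.6589669 ,  1.74759002,  0.36614544,
        1.01124927,  0.74735939]), 'joint_velocities': array([ 0.00160528, -0.0015921 ,  0.00024539, -0.00040966,  0.00085949,
       -0.00151718,  0.00172849]), 'tau': array([ -5.29003099, -54.1037786 , -14.78709072, -31.72425628,
        -1.47553727,  -3.85724142,   0.08179386]), 'position': array([ 0.53895714, -0.21509868,  0.04766896]), 'ee_rot': array([ 0.41617951,  0.90927821, -0.00196707, -0.00197095]), 'ft_force': array([-12.58140542,  -5.23311572,  12.18973928]), 'torque': array([-1.07172617,  2.48514212, -0.08322666]), 'grasp_force': 59.00044110137969, 'grip_width': 0.2472792621399906}
green (243, 191, 73, 24) edges [243 197] [315 205] width 0.0289 mid [ 0.5109 -0.1827  0.055 ] tool [ 0.0429 -0.0001 -0.0072]Traceback (most recent call last):
  File "g.py", line 8, in <module>
    m=(m&roi).astype(np.uint8);k=max(cv2.findContours(m,0,1)[0],key=cv2.contourArea)[:,0]
                                 ~~~^^^^^^^^^^^^^^^^^^^^^^^^^^^^^^^^^^^^^^^^^^^^^^^^
ValueError: max() iterable argument is empty
```

>>> move_arm:
  force: 100
  plan:
    - {"delta_pos": [0, 0, 0], "turn": [0, 0, 0], "fingers": 1}
    - {"delta_pos": [0, 0, 0], "turn": [0, 0, 0], "fingers": 1}
    - {"delta_pos": [0, 0, -0.02], "turn": [0, 0, 0], "fingers": 1}
    - {"delta_pos": [0, 0, -0.05], "turn": [0, 0, 0], "fingers": 1}
    - {"delta_pos": [0, 0, -0.08], "turn": [0, 0, 0], "fingers": 1}
    - {"delta_pos": [0, 0, -0.11], "turn": [0, 0, 0], "fingers": 1}
    - {"delta_pos": [0, 0, -0.11], "turn": [0, 0, 0], "fingers": 1}
    - {"delta_pos": [0, 0, -0.11], "turn": [0, 0, 0], "fingers": 1}

```text
clock: 6.68
position: [0.5405, -0.2124, 0.156]
ee_rot: [0.415, 0.91, 0.0, -0.002]
ft_force: [0.4, -0.0, -2.6]
grip_width: 0.237
grasp_force: 98.6
```

```bash
python3 - <<'E'
from h import *
from workcell import *
o=get_obs();c=camera("wrist");np.savez("w3.npz",p=o["position"],q=o["ee_rot"],**c)
print(o["position"],o["ee_rot"],o["ft_force"],o["grip_width"],o["grasp_force"])
print(delta(o,[.6694,.1094,.16],163.2))
E
python3 g.py w3 .164 2>/dev/null
```

```text
[ 0.54054926 -0.21238986  0.15596091] [ 4.14782322e-01  9.09919305e-01  1.90499445e-04 -1.56414612e-03] [ 0.39006453 -0.02237896 -2.60695152] 0.23718215658208916 98.60384571366012
(array([ 0.1584,  0.3083, -0.0039]), array([-0.   , -0.003, -0.562]))
green (243, 191, 74, 24) edges [243 198] [316 205] width 0.0291 mid [ 0.5125 -0.18    0.164 ] tool [ 0.0428  0.0001 -0.0079]
```

Converted, -0.562 rad is -0.1789.

>>> move_arm:
  plan:
    - {"delta_pos": [0.05, 0.09, -0.004], "turn": [0, 0, -0.0573], "fingers": 1}
    - {"delta_pos": [0.158, 0.308, -0.004], "turn": [0, 0, -0.1789], "fingers": 1}
    - {"delta_pos": [0.158, 0.308, -0.004], "turn": [0, 0, -0.1789], "fingers": 1}
    - {"delta_pos": [0.158, 0.308, -0.004], "turn": [0, 0, -0.1789], "fingers": 1}
    - {"delta_pos": [0.158, 0.308, -0.004], "turn": [0, 0, -0.1789], "fingers": 1}
    - {"delta_pos": [0.158, 0.308, -0.004], "turn": [0, 0, -0.1789], "fingers": 1}
    - {"delta_pos": [0.158, 0.308, -0.004], "turn": [0, 0, -0.1789], "fingers": 1}
    - {"delta_pos": [0.158, 0.308, -0.004], "turn": [0, 0, -0.1789], "fingers": 1}
    - {"delta_pos": [0.158, 0.308, -0.004], "turn": [0, 0, -0.1789], "fingers": 1}
    - {"delta_pos": [0.158, 0.308, -0.004], "turn": [0, 0, -0.1789], "fingers": 1}

```text
clock: 7.98
position: [0.6699, 0.1074, 0.1608]
ee_rot: [0.147, 0.989, 0.0, -0.001]
ft_force: [0.0, -0.0, -2.3]
grip_width: 0.237
grasp_force: 98.7
```

```bash
python3 - <<'E'
from h import *
from workcell import *
o=get_obs()
print(o["position"],o["ee_rot"],o["ft_force"],o["joint_pos"].round(2))
print(delta(o,[.6694,.1094,.065],163.2))
E
```

```text
[0.6698615  0.10742488 0.16075625] [ 1.47011525e-01  9.89134121e-01  3.39908826e-04 -1.08959517e-03] [ 0.02270585 -0.01388675 -2.30243252] [ 0.32  0.64 -0.83  1.37  0.47  1.34  0.77]
(array([0.0008, 0.0017, 0.0958]), array([ 0.   , -0.002, -0.002]))
```

>>> move_arm:
  plan:
    - {"delta_pos": [0.001, 0.002, 0.045], "turn": [0, 0, 0], "fingers": 1}
    - {"delta_pos": [0.001, 0.002, 0.08], "turn": [0, 0, 0], "fingers": 1}
    - {"delta_pos": [0.001, 0.002, 0.0955], "turn": [0, 0, 0], "fingers": 1}
    - {"delta_pos": [0.001, 0.002, 0.0955], "turn": [0, 0, 0], "fingers": 1}
    - {"delta_pos": [0.001, 0.002, 0.0955], "turn": [0, 0, 0], "fingers": 1}

```text
clock: 8.6
position: [0.6702, 0.1113, 0.0671]
ee_rot: [0.146, 0.989, 0.001, -0.0]
ft_force: [0.1, -0.1, -2.6]
grip_width: 0.235
grasp_force: 98.7
```

```bash
cat > st.py <<'E'
from h import *
from workcell import *
o=get_obs();n=Ro.from_euler('z',163.2,degrees=True).as_matrix()
p=o["position"];print("nestframe along,lat,z (mm from bore):",((n.T@(p-[.5675,.1398,.0647]))*1e3).round(2),"yaw,rpy",(Ro.from_matrix(n).inv()*Ro.from_quat(o["ee_rot"])).as_rotvec(degrees=True).round(2),(tool(163.2).inv()*Ro.from_quat(o["ee_rot"])).as_rotvec(degrees=True).round(2),"F nest",(n.T@o["ft_force"]).round(1),"t",o["clock"],o["grip_width"],o["joint_pos"].round(2))
E
python3 st.py; python3 - <<'E'
from h import *
from workcell import *
o=get_obs();c=camera("wrist");np.savez("w4.npz",p=o["position"],q=o["ee_rot"],**c)
cv2.imwrite("pics/w4.png",cv2.resize(c["color"][90:290,180:380,::-1],(600,600),interpolation=cv2.INTER_CUBIC))
n=np.array([-.9571,.2897]);yn=np.array([-.2897,-.9571]);print("lat of bore ref",np.dot([.5675,.1398],yn),np.dot([.5653,.1407],yn))
E
```

```text
nestframe along,lat,z (mm from bore): [-106.58   -2.38    2.42] yaw,rpy [ 1.7988e+02 -6.0000e-02  3.0000e-02] [-0.12  0.02  0.04] F nest [-0.2  0.1 -2.6] t 8.6 0.23530143338574164 [ 0.3   0.72 -0.79  1.45  0.53  1.19  0.72]
lat of bore ref -0.29820733 -0.29843138
```

View pics/w4.png

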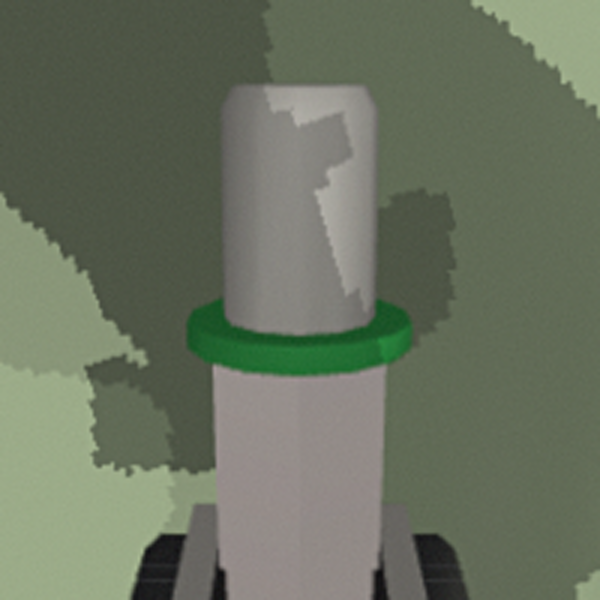

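```bash
python3 - <<'E'
from h import *
n=Ro.from_euler('z',163.2,degrees=True).as_matrix()
for f in("w1","w4"):
    c=load(f);W=wcloud(c);N=(W-[.5675,.1398,.0647])@n*1e3
    hsv=cv2.cvtColor(c["color"],cv2.COLOR_RGB2HSV).astype(int);H,S,V=np.moveaxis(hsv,-1,0)
    z=W[...,2]
    m=(z>.093)&(z<.108)&(abs(N[...,0]-15)<40)&(abs(N[...,1])<40)&(V<70)
    v,u=np.nonzero(m);print(f,m.sum(),"px",u.min(),u.max(),v.min(),v.max(),"along",np.percentile(N[m][:,0],[2,50,98]).round(1),"lat",np.percentile(N[m][:,1],[1,50,99]).round(1))
    m=(H>24)&(H<34)&(S>140)&(z>.08)&(z<.108)&(abs(N[...,0]-15)<40)&(abs(N[...,1])<40)
    print(" yellow top lat",np.percentile(N[m][:,1],[1,50,99]).round(1),"along",np.percentile(N[m][:,0],[1,99]).round(1),"z",np.median(z[m]),m.sum())
    m=(z>.008)&(z<.014)&(N[...,0]<40)&(N[...,0]>-16)&(abs(N[...,1])<75)
    if f=="w1":m&=(abs(N[...,0]+5)<3)
    if m.sum(): print(" base lat",np.percentile(N[m][:,1],[1,50,99]).round(1),"along min",np.percentile(N[m][:,0],1),m.sum())
cv2.imwrite("pics/w4f.png",load("w4")["color"][:,:,::-1])
E
```

```text
w1 1014 px 238 309 229 266 along [-1.   1.  38.6] lat [-26.9  -0.2  25.7]
 yellow top lat [-23.5  -0.1  23.2] along [ 3.1 35. ] z 0.09479854778039529 1231
 base lat [-63.3  -4.9  52.6] along min -7.889516777112148 655
w4 2920 px 187 360 8 31 along [-0.8  0.8  4.2] lat [-26.8  -0.2  25.8]
 yellow top lat [-23.1  -2.3  21.9] along [4.4 9.5] z 0.0949568365090874 1164
 base lat [-64.9  -4.   53.1] along min -10.597941090293899 3504
```

View pics/w4f.png

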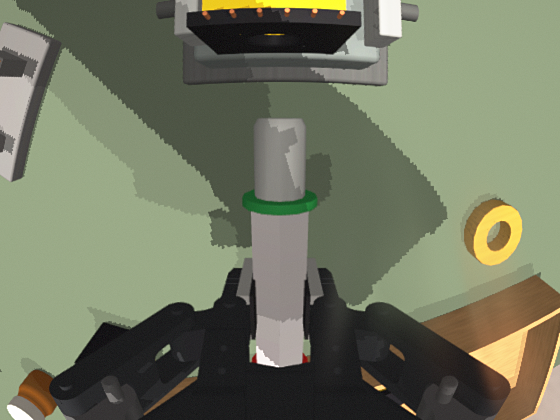

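>>> move_arm:
  plan:
    - {"delta_pos": [0.01, -0.002, 0], "turn": [0, 0, 0], "fingers": 1}
    - {"delta_pos": [0.02, -0.002, 0], "turn": [0, 0, 0], "fingers": 1}
    - {"delta_pos": [0.026, -0.002, 0], "turn": [0, 0, 0], "fingers": 1}
    - {"delta_pos": [0.026, -0.002, 0], "turn": [0, 0, 0], "fingers": 1}
    - {"delta_pos": [0.026, -0.002, 0], "turn": [0, 0, 0], "fingers": 1}
    - {"delta_pos": [0.026, -0.002, 0], "turn": [0, 0, 0], "fingers": 1}

```text
clock: 9.4
position: [0.644, 0.1165, 0.0653]
ee_rot: [0.146, 0.989, 0.001, -0.001]
ft_force: [-0.1, -0.7, -1.8]
grip_width: 0.235
grasp_force: 98.7
```

```bash
python3 st.py
```

```text
nestframe along,lat,z (mm from bore): [-80.01   0.17   0.62] yaw,rpy [ 1.7995e+02 -5.0000e-02  2.1000e-01] [-0.05  0.13  0.03] F nest [-0.1  0.7 -1.8] t 9.4 0.23453159058516054 [ 0.32  0.68 -0.8   1.52  0.52  1.16  0.7 ]
```

>>> move_arm:
  plan:
    - {"delta_pos": [0.004, 0, 0], "turn": [0, 0, 0], "fingers": 1}
    - {"delta_pos": [0.008, 0, 0], "turn": [0, 0, 0], "fingers": 1}
    - {"delta_pos": [0.012, 0, 0], "turn": [0, 0, 0], "fingers": 1}
    - {"delta_pos": [0.012, 0, 0], "turn": [0, 0, 0], "fingers": 1}

```text
clock: 9.9
position: [0.632, 0.1203, 0.0655]
ee_rot: [0.146, 0.989, 0.001, -0.001]
ft_force: [0.7, 0.0, -3.2]
grip_width: 0.236
grasp_force: 99.4
```

```bash
python3 st.py
```

```text
nestframe along,lat,z (mm from bore): [-67.38  -0.     0.78] yaw,rpy [1.7996e+02 1.0000e-02 2.1000e-01] [-0.04  0.14 -0.01] F nest [-0.7 -0.2 -3.2] t 9.9 0.23566245467657287 [ 0.33  0.66 -0.81  1.56  0.51  1.14  0.69]
```

>>> move_arm:
  plan:
    - {"delta_pos": [0.006, 0, 0], "turn": [0, 0, 0], "fingers": 1}
    - {"delta_pos": [0.012, 0, 0], "turn": [0, 0, 0], "fingers": 1}
    - {"delta_pos": [0.017, 0, 0], "turn": [0, 0, 0], "fingers": 1}
    - {"delta_pos": [0.0195, 0, 0], "turn": [0, 0, 0], "fingers": 1}
    - {"delta_pos": [0.0195, 0, 0], "turn": [0, 0, 0], "fingers": 1}

```text
clock: 10.52
position: [0.6135, 0.1258, 0.0655]
ee_rot: [0.146, 0.989, 0.001, -0.001]
ft_force: [-1.5, 1.0, -2.9]
grip_width: 0.237
grasp_force: 100.5
```

```bash
python3 st.py
```

```text
nestframe along,lat,z (mm from bore): [-48.11   0.05   0.83] yaw,rpy [ 1.7995e+02 -1.0000e-02  2.1000e-01] [-0.05  0.13  0.01] F nest [ 1.7 -0.5 -2.9] t 10.525 0.2371150928939666 [ 0.34  0.63 -0.82  1.61  0.5   1.13  0.67]
```

Advance in small steps until contact of the collar.

>>> move_arm:
  plan:
    - {"delta_pos": [0.001, 0, 0], "turn": [0, 0, 0], "fingers": 1}
    - {"delta_pos": [0.002, 0, 0], "turn": [0, 0, 0], "fingers": 1}
    - {"delta_pos": [0.003, 0, 0], "turn": [0, 0, 0], "fingers": 1}
    - {"delta_pos": [0.003, 0, 0], "turn": [0, 0, 0], "fingers": 1}

```text
clock: 11.02
position: [0.6114, 0.1265, 0.0657]
ee_rot: [0.146, 0.989, 0.001, -0.001]
ft_force: [4.2, -0.9, -3.5]
grip_width: 0.241
grasp_force: 99.5
```

```bash
python3 st.py
```

```text
nestframe along,lat,z (mm from bore): [-45.86   0.08   0.95] yaw,rpy [ 1.7992e+02 -7.0000e-02  1.1000e-01] [-0.08  0.07  0.04] F nest [-4.2 -0.4 -3.5] t 11.025 0.24089930438880006 [ 0.34  0.63 -0.82  1.61  0.5   1.12  0.67]
```

>>> move_arm:
  plan:
    - {"delta_pos": [0.001, 0, 0], "turn": [0, 0, 0], "fingers": 1}
    - {"delta_pos": [0.001, 0, 0], "turn": [0, 0, 0], "fingers": 1}
    - {"delta_pos": [0.001, 0, 0], "turn": [0, 0, 0], "fingers": 1}
    - {"delta_pos": [0.001, 0, 0], "turn": [0, 0, 0], "fingers": 1}

```text
clock: 11.52
position: [0.6113, 0.1264, 0.0658]
ee_rot: [0.147, 0.989, 0.001, 0.0]
ft_force: [7.1, -0.1, -5.4]
grip_width: 0.243
grasp_force: 99.2
```

```bash
python3 st.py
```

```text
nestframe along,lat,z (mm from bore): [-45.85   0.15   1.13] yaw,rpy [ 1.799e+02 -1.100e-01 -4.000e-02] [-0.1  -0.02  0.07] F nest [-6.8 -1.9 -5.4] t 11.525 0.24268095837084924 [ 0.34  0.63 -0.82  1.61  0.5   1.12  0.66]
```

Converted, 0.82 rad is 0.261.

>>> move_arm:
  plan:
    - {"delta_pos": [-0.008, 0, 0], "turn": [0, 0, 0], "fingers": 1}
    - {"delta_pos": [-0.022, 0, 0], "turn": [0, 0, 0], "fingers": 1}
    - {"delta_pos": [-0.04, 0, 0], "turn": [0, 0, 0], "fingers": 1}
    - {"delta_pos": [-0.06, 0, 0], "turn": [0, 0, 0], "fingers": 1}
    - {"delta_pos": [-0.075, 0, -0.03], "turn": [0, 0, 0], "fingers": 1}
    - {"delta_pos": [-0.075, 0, -0.08], "turn": [0, 0, 0], "fingers": 1}
    - {"delta_pos": [-0.075, 0, -0.12], "turn": [0, 0, 0.0318], "fingers": 1}
    - {"delta_pos": [-0.075, 0, -0.12], "turn": [0, 0, 0.0891], "fingers": 1}
    - {"delta_pos": [-0.075, 0, -0.12], "turn": [0, 0, 0.1464], "fingers": 1}
    - {"delta_pos": [-0.075, 0, -0.12], "turn": [0, 0, 0.2037], "fingers": 1}
    - {"delta_pos": [-0.075, 0, -0.12], "turn": [0, 0, 0.261], "fingers": 1}
    - {"delta_pos": [-0.075, 0, -0.12], "turn": [0, 0, 0.3183], "fingers": 1}

```text
clock: 13.02
position: [0.6822, 0.1048, 0.185]
ee_rot: [0.605, 0.796, -0.0, -0.002]
ft_force: [-0.0, -0.7, -2.5]
grip_width: 0.235
grasp_force: 99.9
```

```bash
python3 - <<'E'
from h import *
from workcell import *
o=get_obs();n=np.array([-.9571,.2897]);yn=np.array([-.2897,-.9571])
b=np.array([.5675,.1398]);t=b-n*.096
print(o["position"],o["joint_pos"].round(2),t,delta(o,[*t,.18],-16.8))
E
```

```text
[0.68222854 0.10479078 0.18502508] [ 0.21  0.59 -0.65  1.31  0.35  1.36 -0.16] [0.6593816 0.1119888] (array([ 0.013 , -0.0201,  0.0051]), array([-4.000e-03,  1.000e-03,  2.135e+00]))
```

Converted, 2.135 rad is 0.6796.

>>> move_arm:
  plan:
    - {"delta_pos": [0, 0, 0], "turn": [0, 0, 0.0573], "fingers": 1}
    - {"delta_pos": [0, 0, 0], "turn": [0, 0, 0.1146], "fingers": 1}
    - {"delta_pos": [0, 0, 0], "turn": [0, 0, 0.1719], "fingers": 1}
    - {"delta_pos": [0.013, -0.02, 0.005], "turn": [0, 0, 0.2292], "fingers": 1}
    - {"delta_pos": [0.013, -0.02, 0.005], "turn": [0, 0, 0.2865], "fingers": 1}
    - {"delta_pos": [0.013, -0.02, 0.005], "turn": [0, 0, 0.3438], "fingers": 1}
    - {"delta_pos": [0.013, -0.02, 0.005], "turn": [0, 0, 0.4011], "fingers": 1}
    - {"delta_pos": [0.013, -0.02, 0.005], "turn": [0, 0, 0.4584], "fingers": 1}
    - {"delta_pos": [0.013, -0.02, 0.005], "turn": [0, 0, 0.5157], "fingers": 1}
    - {"delta_pos": [0.013, -0.02, 0.005], "turn": [0, 0, 0.573], "fingers": 1}
    - {"delta_pos": [0.013, -0.02, 0.005], "turn": [0, 0, 0.6303], "fingers": 1}
    - {"delta_pos": [0.013, -0.02, 0.005], "turn": [0, 0, 0.6796], "fingers": 1}

```text
clock: 14.52
position: [0.6594, 0.1121, 0.1801]
ee_rot: [0.989, -0.145, -0.001, -0.0]
ft_force: [-0.2, -0.1, -1.5]
grip_width: 0.237
grasp_force: 99.9
```

>>> move_arm:
  plan:
    - {"delta_pos": [0, 0, 0], "turn": [0, 0, 0], "fingers": 1}
    - {"delta_pos": [0, 0, 0], "turn": [0, 0, 0], "fingers": 1}

```text
clock: 14.78
position: [0.6592, 0.1122, 0.1802]
ee_rot: [0.99, -0.141, -0.001, -0.001]
ft_force: [-0.6, 0.1, -2.5]
grip_width: 0.237
grasp_force: 99.9
```

```bash
python3 - <<'E'
from h import *
from workcell import *
o=get_obs()
print(o["position"],o["joint_pos"].round(2),delta(o,[.6594,.1120,.0655],-16.8))
E
python3 st.py
```

```text
[0.65919523 0.11217581 0.18017916] [-0.03  0.48 -0.29  1.4   0.14  1.28 -2.18] (array([0.0006, 0.0002, 0.1147]), array([-0.001,  0.003,  0.01 ]))
nestframe along,lat,z (mm from bore): [-9.5770e+01 -6.0000e-02  1.1548e+02] yaw,rpy [-9.1000e-01  1.7984e+02 -6.0000e-02] [2.4000e-01 6.0000e-02 1.7942e+02] F nest [ 0.6  0.1 -2.5] t 14.775 0.2368022742649946 [-0.03  0.48 -0.29  1.4   0.14  1.28 -2.18]
```

Converted, 0.008 rad is 0.0025.

>>> move_arm:
  plan:
    - {"delta_pos": [0, 0, 0.05], "turn": [0, 0, 0.0025], "fingers": 1}
    - {"delta_pos": [0, 0, 0.09], "turn": [0, 0, 0.0025], "fingers": 1}
    - {"delta_pos": [0, 0, 0.1145], "turn": [0, 0, 0.0025], "fingers": 1}
    - {"delta_pos": [-0.01, 0, 0.1145], "turn": [0, 0, 0.0025], "fingers": 1}
    - {"delta_pos": [-0.02, 0, 0.1145], "turn": [0, 0, 0.0025], "fingers": 1}
    - {"delta_pos": [-0.028, 0, 0.1145], "turn": [0, 0, 0.0025], "fingers": 1}
    - {"delta_pos": [-0.028, 0, 0.1145], "turn": [0, 0, 0.0025], "fingers": 1}
    - {"delta_pos": [-0.028, 0, 0.1145], "turn": [0, 0, 0.0025], "fingers": 1}

```text
clock: 15.78
position: [0.6324, 0.1201, 0.0665]
ee_rot: [0.989, -0.147, -0.001, -0.001]
ft_force: [0.3, -0.8, -2.1]
grip_width: 0.239
grasp_force: 99.8
```

```bash
python3 st.py;python3 - <<'E'
from h import *
from workcell import *
o=get_obs();c=camera("wrist");np.savez("w5.npz",p=o["position"],q=o["ee_rot"],**c)
cv2.imwrite("pics/w5.png",c["color"][:,:,::-1])
E
```

```text
nestframe along,lat,z (mm from bore): [-67.82   0.14   1.84] yaw,rpy [ 1.5000e-01  1.7992e+02 -1.0000e-01] [-1.200e-01 -1.000e-01 -1.799e+02] F nest [-0.5  0.6 -2.1] t 15.775 0.23872616351377962 [-0.04  0.53 -0.28  1.58  0.16  1.05 -2.24]
```

View pics/w5.png

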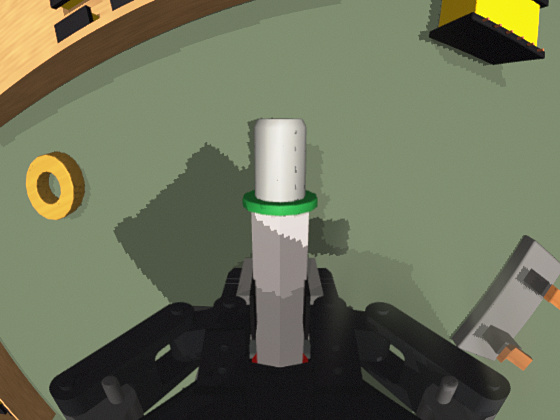

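>>> move_arm:
  plan:
    - {"delta_pos": [-0.002, 0, 0.001], "turn": [0, 0, 0], "fingers": 1}
    - {"delta_pos": [-0.004, 0, 0.001], "turn": [0, 0, 0], "fingers": 1}
    - {"delta_pos": [-0.005, 0, 0.001], "turn": [0, 0, 0], "fingers": 1}
    - {"delta_pos": [-0.006, 0, 0.001], "turn": [0, 0, 0], "fingers": 1}
    - {"delta_pos": [-0.0065, 0, 0.001], "turn": [0, 0, 0], "fingers": 1}
    - {"delta_pos": [-0.0065, 0, 0.001], "turn": [0, 0, 0], "fingers": 1}

```text
clock: 16.58
position: [0.6269, 0.1217, 0.0653]
ee_rot: [0.989, -0.147, 0.0, -0.001]
ft_force: [6.0, -0.4, -4.1]
grip_width: 0.237
grasp_force: 99.6
```

```bash
python3 st.py
```

```text
nestframe along,lat,z (mm from bore): [-62.06   0.18   0.56] yaw,rpy [ 2.1000e-01  1.7999e+02 -1.4000e-01] [-1.0000e-02 -1.4000e-01 -1.7987e+02] F nest [-5.9 -1.3 -4.1] t 16.575 0.23689422138693522 [-0.04  0.52 -0.29  1.59  0.16  1.04 -2.24]
```

>>> move_arm:
  plan:
    - {"delta_pos": [-0.001, 0, 0], "turn": [0, 0, 0], "fingers": 1}
    - {"delta_pos": [-0.0015, 0, 0], "turn": [0, 0, 0], "fingers": 1}
    - {"delta_pos": [-0.0015, 0, 0], "turn": [0, 0, 0], "fingers": 1}
    - {"delta_pos": [-0.0015, 0, 0], "turn": [0, 0, 0], "fingers": 1}

```text
clock: 17.08
position: [0.6268, 0.1217, 0.0657]
ee_rot: [0.989, -0.148, 0.001, -0.001]
ft_force: [11.2, -1.0, -6.4]
grip_width: 0.239
grasp_force: 99.3
```

```bash
python3 st.py
```

```text
nestframe along,lat,z (mm from bore): [-61.98   0.24   0.97] yaw,rpy [  -0.27 -179.85    0.21] [   0.23   -0.21 -179.82] F nest [-11.   -2.3  -6.4] t 17.075 0.23924346660152848 [-0.04  0.52 -0.29  1.6   0.16  1.04 -2.24]
```

>>> move_arm:
  plan:
    - {"delta_pos": [0, 0, 0], "turn": [0, 0, 0], "fingers": 1}
    - {"delta_pos": [0, 0, 0], "turn": [0, 0, 0], "fingers": 1}
    - {"delta_pos": [0, 0, 0], "turn": [0, 0, 0], "fingers": 1}
    - {"delta_pos": [0, 0, 0], "turn": [0, 0, 0], "fingers": 1}
    - {"delta_pos": [0, 0, 0], "turn": [0, 0, 0], "fingers": 1}
    - {"delta_pos": [0, 0, 0], "turn": [0, 0, 0], "fingers": 1}
    - {"delta_pos": [0, 0, 0], "turn": [0, 0, 0], "fingers": 1}
    - {"delta_pos": [0, 0, 0], "turn": [0, 0, 0], "fingers": 1}
    - {"delta_pos": [0, 0, 0], "turn": [0, 0, 0], "fingers": 1}

```text
clock: 18.2
position: [0.6268, 0.1217, 0.0657]
ee_rot: [0.989, -0.148, 0.001, -0.001]
ft_force: [10.7, -1.3, -6.2]
grip_width: 0.234
grasp_force: 99.3
```

```bash
python3 st.py
```

```text
nestframe along,lat,z (mm from bore): [-61.99   0.22   0.97] yaw,rpy [  -0.27 -179.85    0.21] [   0.23   -0.21 -179.83] F nest [-10.6  -1.9  -6.2] t 18.2 0.23423633692958148 [-0.04  0.52 -0.29  1.6   0.16  1.04 -2.24]
```

```bash
python3 g.py w5 .0735 2>/dev/null; python3 - <<'E'
from h import *
from workcell import *
o=get_obs()
print(delta(o,[.5393,-.2155,.16],-49.2))
E
```

```text
green (243, 191, 74, 25) edges [243 197] [316 206] width 0.0294 mid [0.673  0.1076 0.0735] tool [ 0.0425  0.0001 -0.007 ]
(array([ 0.015 ,  0.3478, -0.0951]), array([-0.003, -0.002,  0.563]))
```

>>> move_arm:
  plan:
    - {"delta_pos": [0.01, 0, 0], "turn": [0, 0, 0], "fingers": 1}
    - {"delta_pos": [0.03, 0, 0], "turn": [0, 0, 0], "fingers": 1}
    - {"delta_pos": [0.04, 0, -0.03], "turn": [0, 0, 0], "fingers": 1}
    - {"delta_pos": [0.04, 0, -0.07], "turn": [0, 0, 0], "fingers": 1}
    - {"delta_pos": [0.04, 0, -0.1], "turn": [0, 0, 0], "fingers": 1}
    - {"delta_pos": [0.04, 0, -0.1], "turn": [0, 0, 0], "fingers": 1}

```text
clock: 18.95
position: [0.6641, 0.1111, 0.1674]
ee_rot: [0.989, -0.147, 0.001, -0.001]
ft_force: [0.8, 0.0, -2.8]
grip_width: 0.238
grasp_force: 99.9
```

```bash
python3 - <<'E'
from h import *
from workcell import *
o=get_obs()
print(o["position"],o["ft_force"],delta(o,[.5393,-.2155,.16],-49.2))
E
```

```text
[0.66406293 0.11112826 0.16735049] [ 0.80254436  0.02277064 -2.79133474] (array([-0.0244,  0.3488,  0.0063]), array([-0.003, -0.   ,  0.564]))
```

Converted, 0.564 rad is 0.1795.

>>> move_arm:
  plan:
    - {"delta_pos": [-0.024, 0.06, 0.006], "turn": [0, 0, 0.0318], "fingers": 1}
    - {"delta_pos": [-0.024, 0.12, 0.006], "turn": [0, 0, 0.0637], "fingers": 1}
    - {"delta_pos": [-0.024, 0.18, 0.006], "turn": [0, 0, 0.0955], "fingers": 1}
    - {"delta_pos": [-0.024, 0.24, 0.006], "turn": [0, 0, 0.1273], "fingers": 1}
    - {"delta_pos": [-0.024, 0.3, 0.006], "turn": [0, 0, 0.1592], "fingers": 1}
    - {"delta_pos": [-0.024, 0.349, 0.006], "turn": [0, 0, 0.1795], "fingers": 1}
    - {"delta_pos": [-0.024, 0.349, 0.006], "turn": [0, 0, 0.1795], "fingers": 1}
    - {"delta_pos": [-0.024, 0.349, 0.006], "turn": [0, 0, 0.1795], "fingers": 1}
    - {"delta_pos": [-0.024, 0.349, 0.006], "turn": [0, 0, 0.1795], "fingers": 1}
    - {"delta_pos": [-0.024, 0.349, 0.006], "turn": [0, 0, 0.1795], "fingers": 1}

```text
clock: 20.2
position: [0.5386, -0.2151, 0.1583]
ee_rot: [0.91, -0.416, -0.001, -0.0]
ft_force: [-0.1, -0.2, -2.7]
grip_width: 0.239
grasp_force: 99.9
```

```bash
python3 - <<'E'
from h import *
from workcell import *
o=get_obs()
print(o["position"],o["joint_pos"].round(2),delta(o,[.5393,-.2155,.06],-49.2))
E
```

```text
[ 0.5386437  -0.21510431  0.15832857] [ 0.36  0.3  -0.07  1.69  0.02  1.16 -2.14] (array([ 0.001 , -0.0003,  0.0983]), array([0.001, 0.003, 0.002]))
```

>>> move_arm:
  plan:
    - {"delta_pos": [0.002, 0, 0.04], "turn": [0, 0, 0], "fingers": 1}
    - {"delta_pos": [0.002, 0, 0.075], "turn": [0, 0, 0], "fingers": 1}
    - {"delta_pos": [0.002, 0, 0.098], "turn": [0, 0, 0], "fingers": 1}
    - {"delta_pos": [0.002, 0, 0.104], "turn": [0, 0, 0], "fingers": 1}
    - {"delta_pos": [0.002, 0, 0.108], "turn": [0, 0, 0], "fingers": 1}
    - {"delta_pos": [0.002, 0, 0.108], "turn": [0, 0, 0], "fingers": 1}
    - {"delta_pos": [0.002, 0, 0.108], "turn": [0, 0, 0], "fingers": 1}

```text
clock: 21.08
position: [0.54, -0.2177, 0.0515]
ee_rot: [0.909, -0.416, -0.001, -0.0]
ft_force: [-0.6, 0.4, -2.7]
grip_width: 0.236
grasp_force: 99.9
```

```bash
python3 - <<'E'
from h import *
from workcell import *
o=get_obs()
print(o["position"],o["ft_force"],delta(o,[.5398,-.2160,.0475],-49.2))
E
```

```text
[ 0.53997945 -0.21771931  0.05147153] [-0.55223033  0.3645622  -2.71556821] (array([-0.0014, -0.001 ,  0.004 ]), array([-0.   ,  0.001, -0.   ]))
```

>>> move_arm:
  plan:
    - {"delta_pos": [-0.001, -0.001, 0.001], "turn": [0, 0, 0], "fingers": 1}
    - {"delta_pos": [-0.001, -0.001, 0.002], "turn": [0, 0, 0], "fingers": 1}
    - {"delta_pos": [-0.001, -0.001, 0.003], "turn": [0, 0, 0], "fingers": 1}
    - {"delta_pos": [-0.001, -0.001, 0.0035], "turn": [0, 0, 0], "fingers": 1}
    - {"delta_pos": [-0.001, -0.001, 0.0035], "turn": [0, 0, 0], "fingers": 1}

```text
clock: 21.7
position: [0.5397, -0.2161, 0.0479]
ee_rot: [0.909, -0.416, -0.001, -0.0]
ft_force: [-3.7, 1.9, 7.4]
grip_width: 0.242
grasp_force: 101.2
```

```bash
python3 - <<'E'
from h import *
from workcell import *
o=get_obs()
print(o["position"],o["ft_force"],delta(o,[.5398,-.2160,.0475],-49.2))
E
```

```text
[ 0.53970254 -0.21608777  0.04789761] [-3.67011322  1.85314981  7.43538233] (array([-0.    , -0.0001,  0.0004]), array([ 0.   ,  0.002, -0.   ]))
```

Seated (upward force ~10 N). Release gently, then rise.

>>> move_arm:
  plan:
    - {"delta_pos": [0, 0, 0], "turn": [0, 0, 0], "fingers": 0.7}
    - {"delta_pos": [0, 0, 0], "turn": [0, 0, 0], "fingers": 0.55}
    - {"delta_pos": [0, 0, 0], "turn": [0, 0, 0], "fingers": 0.35}
    - {"delta_pos": [0, 0, 0], "turn": [0, 0, 0], "fingers": 0.3}
    - {"delta_pos": [0, 0, 0], "turn": [0, 0, 0], "fingers": 0.3}
    - {"delta_pos": [0, 0, -0.02], "turn": [0, 0, 0], "fingers": 0.3}
    - {"delta_pos": [0, 0, -0.06], "turn": [0, 0, 0], "fingers": 0.3}
    - {"delta_pos": [0, 0, -0.11], "turn": [0, 0, 0], "fingers": 0.1}
    - {"delta_pos": [0, 0, -0.15], "turn": [0, 0, 0], "fingers": 0}
    - {"delta_pos": [0, 0, -0.15], "turn": [0, 0, 0], "fingers": 0}
    - {"delta_pos": [0, 0, -0.15], "turn": [0, 0, 0], "fingers": 0}

```text
clock: 23.08
position: [0.5396, -0.2163, 0.1965]
ee_rot: [0.909, -0.416, -0.002, -0.0]
ft_force: [-0.3, 0.6, -0.1]
grip_width: 0.997
grasp_force: 0.0
```

```bash
python3 - <<'E'
from h import *
from workcell import *
o=get_obs();c=camera("wrist");np.savez("w6.npz",p=o["position"],q=o["ee_rot"],**c)
cv2.imwrite("pics/w6.png",c["color"][:,:,::-1]);print(o["position"],o["ft_force"],o["grip_width"])
E
python3 g.py w6 .055
```

```text
[ 0.53956486 -0.21628822  0.19650317] [-0.31696689  0.58587677 -0.06595605] 0.99704863927829
green (263, 150, 33, 7) edges [263 151] [295 154] width 0.0271 mid [ 0.5677 -0.2488  0.055 ] tool [ 0.0435 -0.0002  0.1414]
red (264, 244, 31, 13) edges [264 246] [294 251] width 0.028 mid [ 0.5103 -0.1824  0.055 ] tool [-4.440e-02 -1.000e-04  1.416e-01]
axis yaw -49.176433807721736 len 0.08783660099021418 origin [ 0.53902262 -0.2156118   0.055     ]
```

View pics/w6.png

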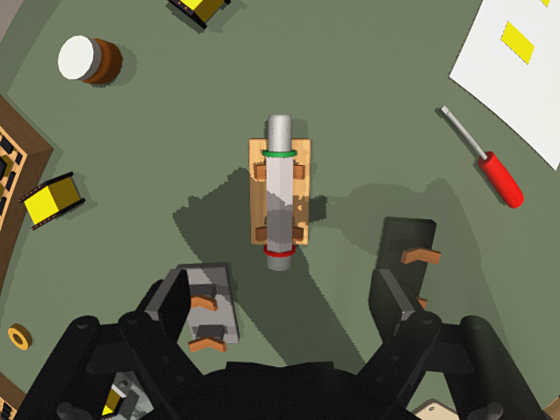

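The gauge lies in the wooden cradle at about (279,190), green collar at (279,153) and red at (279,250). It is level and within 1 mm of where it started.

```bash
python3 -c "
from workcell import *
print(hand_in())"
```

```text
the job is handed in; nothing more can be done
None
```

The job is handed in, but the tool gave no verdict: the go end went fully home (collar on the flange, about 7 N), the no-go end was refused at about 11 N for over a second, and the gauge lies back in its wooden cradle, released, within 1 mm of its start, other way round.

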